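Lower the lift stand by its release lever

TASK

Of the two small lift stands, lower the one that carries the large medallion: press the release button on top of its lever's grip and, keeping the button pressed, swing the lever all the way down to its stop, then let go so that it locks there. The medallion must ride down on the platform; leave the other stand raised.

Things in the scene. Friction and masses are not known exactly. Their poses are not given: they have to be found in the camera images.
- lift_button_top (a point): Centre of the top face of the release button on the medallion stand's lever: a ribbed aluminium bar 46 mm long (along the lever), 22 wide, 9 proud of the black grip (112 long, 30 wide, 24 thick, reaching 52 mm past the button's centre). x points along the lever to the pivot, z out of the face. It sinks 6 mm at 1 to 3 N, frees the lever from 4.5 mm on, springs back and locks at the next tooth.
- lift_pivot (a point): Hinge of that lever, 70 mm above the table, in the lever's middle plane; the level hinge axis is the point's y. The button's top lies 150 mm along the lever from it and 21 mm above the lever's centre line. The lever points to the robot's side (point's -x) and slopes up 36 degrees at the start, 4 degrees when fully down. Nothing stands beside or under the grip.
- lift_lever (a joint): Angle of that lever in rad: 0 raised and locked (start), 0.559 fully down at its stop. Toothed: without the button it does not move. With the button held in it takes 5 to 8 N at the button (stiff friction, stays where it is left) and lowers the platform 40 mm. Letting the button go locks it.
- spare_lever (a joint): The same for the lever of the other, identical stand, which carries a roll of masking tape: 0 raised, to be left there.
- medallion_center (a point): Centre of the large bronze-brown medallion, a disc 115 mm across and 16 mm thick, lying loose on the round platform (138 mm across) of its stand, 80 mm behind the pivot. Its centre is 133 mm above the table at the start, 93 mm when lowered.
Not all that is in view belongs to the job. There is more than one size of the part that bears medallion_center; the job needs the middle-sized.

How it is judged (in metres and radians):
At the end, for the whole second after the job is handed in: The medallion stand's lever is within 4 degrees of its lower stop and at rest, the medallion lies flat (10 degrees) on the lowered platform (centre 93 mm above the table, within 10 mm), and the other stand's lever is still raised (within 6 degrees) (value of joint lift_lever above 0.49 rad and velocity of joint lift_lever below 0.05 rad/s and value of joint spare_lever below 0.1 rad and height (world z) of medallion_center between 0.083 and 0.103 m and angle between medallion_center's own z axis and vertical below 0.17 rad); the robot touches nothing.
It fails at once if the other stand's lever is lowered (value of joint spare_lever above 0.1 rad).
It fails at once if the medallion tips or falls from the platform (height (world z) of medallion_center below 0.075 m or angle between medallion_center's own z axis and vertical above 0.4 rad).
It also fails if it takes over 32 s, if anything falls off the work surface, if the arm or the gripper's body presses on something with over 40 N, if the wrist force passes 120 N, or if a joint passes its speed limit or range.

ROBOT

A 6-joint arm with a two-finger parallel gripper is mounted at the origin on a cart in front of the work surface, level with it; the furniture and walls round the work are solid. World frame = base frame: x ahead of the robot, y to its left, z up, the work surface at z = 0. Lengths are in m, angles in degrees, forces in N, time in s.
With the tool pointing down it reaches from about 0.325 to 0.85 m from the base axis. Payload 15.5 kg.
Tool frame: the origin (TCP) lies at the very end of the fingers, on their centre line; the grasp point (between the pads) lies arm.grip_depth behind it (arm.grip_depth is the distance from the TCP to the grasp point, in m); z points along the fingers, y is the line along which they close (so a half turn about z gives the same grasp; the last joint's range is limited). The gripper opens to 91 mm and grips with 3 to 60 N. Pads are 32 mm wide; open, the fingers measure 118 mm over their backs; the gripper's body (76 mm by 178 mm) begins 60 mm behind the grasp point.
Start: joints at [-79.899, 28.281, 77.091, -0, 74.628, -5.472], TCP at [0.168, -0.602, 0.214] pointing down, gripper open.
Joint ranges: [-166.48, 166.48], [-47.26, 123.95], [12.59, 153.08], [-70.14, 250.14], [6.76, 159.57], [-176.63, 176.63]. Speed limits (degrees/s): [108.29, 108.29, 147.25, 172.46, 172.46, 172.46].

INTERFACE

Orientations are given as a 3x3 rotation matrix whose columns are the frame's x, y, z axes.
In Python, from rig import arm gives the robot as it stands. Calls block until the motion is done:
- arm.move_to(position, orientation): joint-space move of the TCP to a pose.
- arm.move_l(position, orientation=None, feed=0.15): straight line of the TCP; orientation=None keeps the orientation; feed is the mean speed in m/s.
- arm.move_joints(angles): joint-space move.
- arm.grip(opening): finger opening in m; the grip force is fixed at half the most; returns when the fingers have stopped.
- arm.sleep(seconds).
- arm.solve_ik(position, orientation): joint angles nearest the present ones, or None.
- arm.snapshot(name): name is "side" or "top"; returns the picture (384x512x3 uint8, red, green, blue); there is no depth.
- arm.get_calibration(name): a dict with "intrinsics" (3x3 intrinsics, pixels), "cam_to_world" (4x4, takes a point from camera to world coordinates). Camera axes: x right, y down, z forward; pixel columns grow to the right and rows downward; lengths in m; the calibration is good to about 2 mm. A picture is of the moment at which its call begins. get_calibration takes no time and is no camera call.
A pose or a line that the arm cannot do raises arm.Unreachable and nothing moves.
- arm.sign_off(): hands the job in; it is judged then, once.
Readings, each from a call of its own:
- arm.current_t(): time.
- arm.current_joint_positions(): joint angles.
- arm.current_dq(): joint speeds.
- arm.current_tau(): joint torques, N m.
- arm.current_ee_pos(): TCP position.
- arm.current_tool_rot(): TCP orientation.
- arm.current_force(): force on the tool from outside, world axes, zero at the start.
- arm.current_torque(): the same for the moment, N m.
- arm.current_width(): finger opening in m.
- arm.current_grasp_force(): force on a finger pad.
Only numpy, scipy, OpenCV 4.12 (cv2) and the standard library are available. Lean on these libraries where they do the work, as an engineer would, in place of code of your own. Each camera call takes 0.05 s, during which the arm holds its last target. There are 200 camera calls.

## Working session

There is one attempt and no reset: what is moved stays moved. The work goes in short steps, each a Python script; the robot and the scene stay as the last script left them, time stands still between calls to the robot, and variables do not carry over. Pictures are saved under pics/ and viewed, at most 10 in all, crops included, and the job is handed in when it is done.

```bash
mkdir -p pics; python3 - <<'E'
from rig import arm
import cv2,numpy as np
for n in("side","top"):
    im=arm.snapshot(n); cv2.imwrite(f"pics/{n}0.png",im[:,:,::-1])
    c=arm.get_calibration(n); print(n,np.round(c["intrinsics"],1).tolist(),np.round(c["cam_to_world"],3).tolist())
print(arm.grip_depth)
a=cv2.imread("pics/side0.png");b=cv2.imread("pics/top0.png")
cv2.imwrite("pics/both0.png",cv2.resize(np.vstack([a,b]),None,fx=.78,fy=.78))
E
```

```text
side [[362.0, 0.0, 253.2], [0.0, 362.0, 187.1], [0.0, 0.0, 1.0]] [[0.973, -0.121, 0.198, 0.441], [-0.231, -0.436, 0.87, -0.781], [-0.019, -0.892, -0.452, 0.522], [0.0, 0.0, 0.0, 1.0]]
top [[454.9, 0.0, 250.6], [0.0, 454.9, 194.9], [0.0, 0.0, 1.0]] [[0.028, -0.986, 0.162, 0.468], [-0.999, -0.031, -0.015, 0.015], [0.02, -0.161, -0.987, 1.187], [0.0, 0.0, 0.0, 1.0]]
0.0188
```

View pics/top0.png

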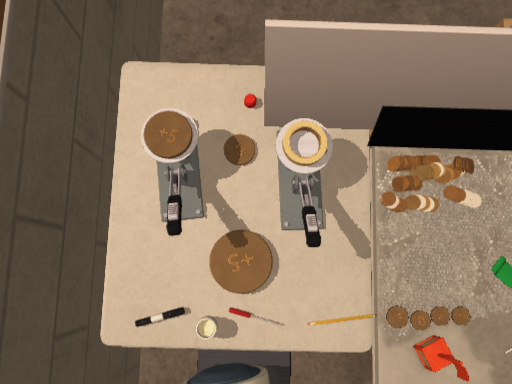

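View pics/side0.png

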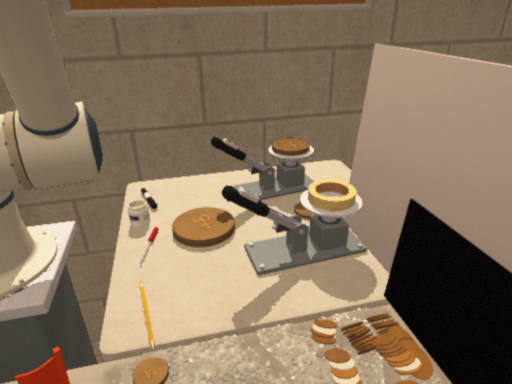

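Things that could be taken for the target (top view): the brown disc on the left platform at (168,134), the large disc on the table at (241,262), the small disc at (240,150), and the right stand with tape at (304,143). The job needs the left stand, with its lever grip at about (174,212).

```bash
cat > h.py <<'E'
from rig import arm
import cv2,numpy as np
def ray(n,uv,z):
    c=arm.get_calibration(n);T=c["cam_to_world"]
    d=T[:3,:3]@np.linalg.inv(c["intrinsics"])@[*uv,1]
    return T[:3,3]+d*(z-T[2,3])/d[2]
def proj(n,p):
    c=arm.get_calibration(n);T=c["cam_to_world"]
    q=c["intrinsics"]@(T[:3,:3].T@(np.array(p)-T[:3,3])); return q[:2]/q[2]
E
python3 - <<'E'
from h import *
b=cv2.imread("pics/top0.png");a=cv2.imread("pics/side0.png")
hsv=cv2.cvtColor(b,cv2.COLOR_BGR2HSV)
m=cv2.inRange(hsv,(5,90,40),(20,255,200)); m[:, :130]=0;m[:,205:]=0;m[:100]=0;m[165:]=0
c=max(cv2.findContours(m,0,2)[0],key=cv2.contourArea);e=cv2.fitEllipse(c);print(e)
M=ray("top",e[0],.141);print("med",M, "diam",e[1][0]/454.9*1.05)
# grip: black pixels
k=cv2.inRange(hsv,(0,0,0),(180,255,50));k[:,:155]=0;k[:,190:]=0;k[:180]=0;k[245:]=0
ys,xs=np.nonzero(k);print("grip",xs.min(),xs.max(),ys.min(),ys.max())
c1=cv2.resize(b[95:245,125:225],None,fx=4,fy=4,interpolation=2)
c2=cv2.resize(a[125:205,200:325],None,fx=3.2,fy=3.2*600/256/3.2*1,interpolation=2) if 0 else cv2.resize(a[125:205,200:325],None,fx=3.2,fy=3.2,interpolation=2)
o=np.zeros((600,800,3),np.uint8);o[:,:400]=c1;o[:256,400:]=c2
cv2.imwrite("pics/crop1.png",o)
E
```

```text
((167.71763610839844, 134.25196838378906), (46.277645111083984, 47.640533447265625), 97.93960571289062)
med [0.77901841 0.20000756 0.141     ] diam 0.10681804213373969
grip 167 181 180 234
```

View pics/crop1.png

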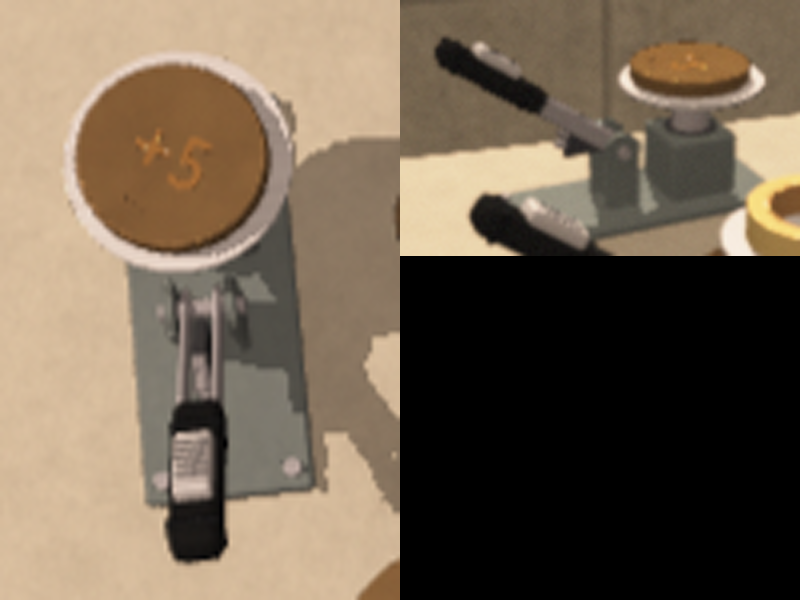

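The crop shows the brown +5 medallion on the left stand's white platform. Its button is at top (173,211) and side (230.6,143.8), and the hinge is at top (175.5,172).

```bash
python3 - <<'E'
from h import *
B=ray("top",(173,211.2),.175);print("B",B,proj("side",B))
P=ray("top",(175.3,171.5),.07);print("piv",P)
C=ray("top",(169.8,135.5),.125);print("plat",C)
for u,w in(((129+125*0,0),0),):pass
# base plate front corners (crop px -> px), and grip ends
for q in((148,503),(313,488),(128,268)): print(ray("top",(125+q[0]/4,95+q[1]/4),.012))
v=B-C;print("B-C",np.hypot(*v[:2]),np.degrees(np.arctan2(v[1],v[0])))
v=B-P;print("B-P",np.hypot(*v[:2]),np.degrees(np.arctan2(v[1],v[0])))
E
```

```text
B [0.59147288 0.17209022 0.175     ] [229.44966337 142.62549515]
piv [0.7043925  0.18816744 0.07      ]
plat [0.78083617 0.19766259 0.125     ]
[0.58570017 0.22432939 0.012     ]
[0.59862117 0.11842275 0.012     ]
[0.74071405 0.24665292 0.012     ]
B-C 0.19108218511458697 -172.30907820777978
B-P 0.11405838814279452 -171.89682832944672
```

```bash
cat >> h.py <<'E'
B=np.array([.5915,.1721,.175]);C=np.array([.7808,.1977,.125])
D=C-B;D[2]=0;D/=np.linalg.norm(D);Z=np.array([0,0,1.])
P=(B+.109*D+C-.08*D)/2;P[2]=.07
def pose(q,h,s):   # q lever joint, h height above lever centre line, s sign of tool x
    t=np.radians(36)-q
    l=D*np.cos(t)-Z*np.sin(t); n=D*np.sin(t)+Z*np.cos(t)
    x=s*l; z=-n
    return P-.150*l+h*n, np.column_stack([x,np.cross(z,x),z])
E
python3 - <<'E'
from h import *
print(P,np.round(arm.current_tool_rot(),2).tolist())
for s in(1,-1):
  for q,h in((0,.12),(0,.03),(0,.015),(.28,.015),(.559,.01),(.559,.1)):
    print(s,q,h,np.round(pose(q,h,s)[0],3),arm.solve_ik(*pose(q,h,s)))
E
```

```text
[0.7005192  0.18684322 0.07      ] [[0.96, 0.27, -0.0], [0.27, -0.96, 0.0], [0.0, -0.0, -1.0]]
1 0 0.12 [0.65  0.18  0.255] [  9.77082213  53.88533863  28.77066116   1.67140572 133.31406131
  92.82097788]
1 0 0.03 [0.598 0.173 0.182] [  9.90336838  50.51195656  47.19217304   1.46915309 118.26789372
  92.47741162]
1 0 0.015 [0.589 0.172 0.17 ] [  9.927125    50.23719638  49.7384751    1.45512674 115.99649237
  92.43865585]
1 0.28 0.015 [0.566 0.169 0.135] [10.27412517 40.47532152 69.79908362  0.87777741 89.66428998 92.41301486]
1 0.559 0.01 [0.553 0.167 0.09 ] [10.74256584 34.51123273 88.03665464  0.23973835 61.41840808 92.91890774]
1 0.559 0.1 [0.559 0.168 0.18 ] [10.71124496 28.84785951 82.07063624  0.21782126 73.04781869 92.93884416]
-1 0 0.12 [0.65  0.18  0.255] [  9.77082213  53.88533863  28.77066116   1.67140572 133.31406131
 -87.17902212]
-1 0 0.03 [0.598 0.173 0.182] [  9.90336838  50.51195656  47.19217304   1.46915309 118.26789372
 -87.52258838]
-1 0 0.015 [0.589 0.172 0.17 ] [  9.927125    50.23719638  49.7384751    1.45512674 115.99649237
 -87.56134415]
-1 0.28 0.015 [0.566 0.169 0.135] [ 10.27412517  40.47532152  69.79908362   0.87777741  89.66428998
 -87.58698514]
-1 0.559 0.01 [0.553 0.167 0.09 ] [ 10.74256584  34.51123273  88.03665464   0.23973835  61.41840808
 -87.08109226]
-1 0.559 0.1 [0.559 0.168 0.18 ] [ 10.71124496  28.84785951  82.07063624   0.21782126  73.04781869
 -87.06115584]
```

```bash
python3 - <<'E'
from h import *
arm.grip(0.0)
arm.move_l(arm.current_ee_pos()+[0,0,.13],feed=.25);print(arm.current_t())
arm.move_to(*pose(0,.12,-1));print(arm.current_t())
arm.move_l(pose(0,.033,-1)[0],feed=.12)
print(arm.current_t(),arm.current_ee_pos()-pose(0,.033,-1)[0],arm.current_force(),arm.current_width())
for n in("side","top"): cv2.imwrite(f"pics/{n}1.png",arm.snapshot(n)[:,:,::-1])
a=cv2.imread("pics/side1.png")[100:220,180:340];b=cv2.imread("pics/top1.png")[120:240,110:270]
cv2.imwrite("pics/c2.png",np.hstack([cv2.resize(i,(400,300),interpolation=2) for i in(a,b)]))
E
```

```text
2.1333
5.3833
6.2583 [ 5.76378894e-04 -1.57626820e-05  6.00111415e-04] [0.04269078 0.02087126 0.86773212] 0.0005405128955180105
```

View pics/c2.png

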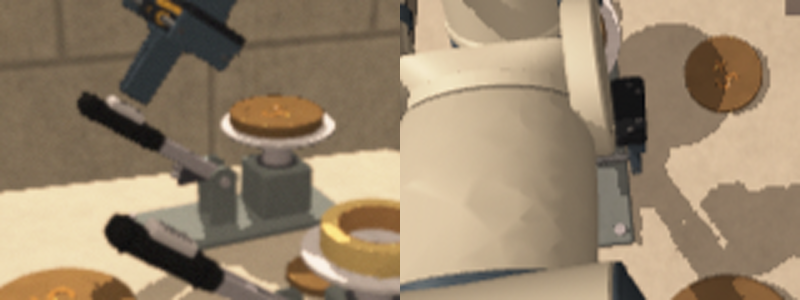

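The fingertips (left crop, about (137,97)) hover just above the button at about (128,105), aligned with the lever. Next I probe for contact and press.

```bash
python3 - <<'E'
from h import *
n=-pose(0,0,-1)[1][:,2]; f0=arm.current_force(); log=[]
h=.033
while h>.006:
    h-=.001; arm.move_l(pose(0,h,-1)[0],feed=.02)
    f=(arm.current_force()-f0)@n; log.append((round(h,3),round(f,2)))
    if f>4.5: break
print(log,arm.current_t(),arm.current_ee_pos()-pose(0,h,-1)[0])
E
```

```text
[(0.032, np.float64(0.85)), (0.031, np.float64(-0.07)), (0.03, np.float64(1.48)), (0.029, np.float64(0.67)), (0.028, np.float64(0.14)), (0.027, np.float64(0.71)), (0.026, np.float64(0.7)), (0.025, np.float64(0.18)), (0.024, np.float64(0.51)), (0.023, np.float64(1.72)), (0.022, np.float64(1.84)), (0.021, np.float64(2.16)), (0.02, np.float64(3.05)), (0.019, np.float64(4.6))] 9.8583 [-7.56646713e-06 -6.79659678e-06 -2.87180417e-05]
```

```bash
python3 - <<'E'
from h import *
log=[]; f0=np.zeros(3)
arm.move_l(*pose(0,.0168,-1),feed=.02)
for q in [*np.linspace(.06,.54,9),.55,.56,.567,.574,.581]:
    p=pose(q,.0168,-1); arm.move_l(*p,feed=.05)
    f=arm.current_force()@-p[1][:,2]; log.append((round(q,3),round(f,1)))
    if f>20: break
print(log,arm.current_t(),arm.current_ee_pos()-p[0])
cv2.imwrite("pics/side3.png",cv2.resize(arm.snapshot("side")[100:250,180:380,::-1],(800,600),interpolation=2))
E
```

```text
[(np.float64(0.06), np.float64(2.5)), (np.float64(0.12), np.float64(2.5)), (np.float64(0.18), np.float64(3.2)), (np.float64(0.24), np.float64(2.4)), (np.float64(0.3), np.float64(2.9)), (np.float64(0.36), np.float64(2.1)), (np.float64(0.42), np.float64(2.7)), (np.float64(0.48), np.float64(2.3)), (np.float64(0.54), np.float64(2.4)), (0.55, np.float64(3.0)), (0.56, np.float64(2.6)), (0.567, np.float64(3.6)), (0.574, np.float64(13.6)), (0.581, np.float64(25.2))] 14.3667 [0.00059005 0.00010947 0.00140363]
```

View pics/side3.png

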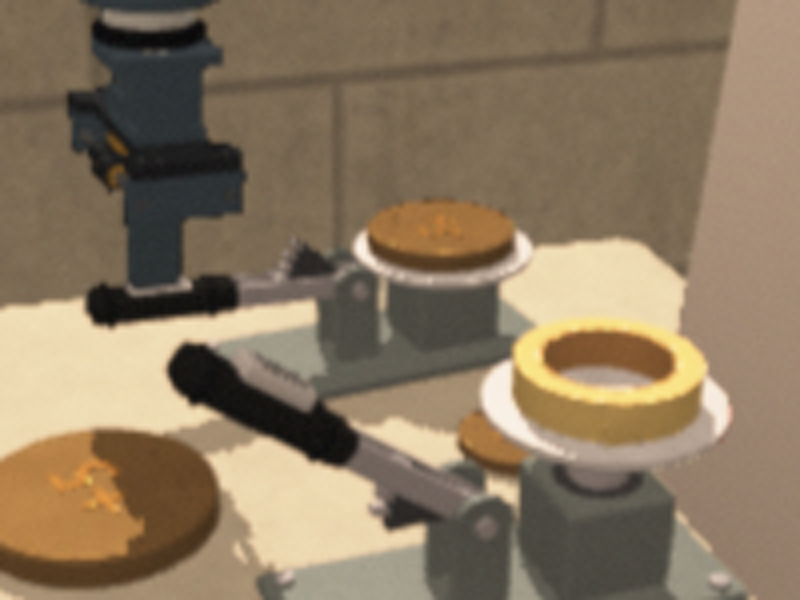

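The lever is down at its stop (grip level at about (160,300)), and the medallion rode down flat at (440,235). The force rise confirms the stop, so I let go straight up and verify.

```bash
python3 - <<'E'
from h import *
arm.move_l(pose(.581,.09,-1)[0],feed=.06); arm.move_l(arm.current_ee_pos()+[0,0,.08],feed=.15);arm.sleep(.4)
print(arm.current_t(),arm.current_force())
cv2.imwrite("pics/side4.png",cv2.resize(arm.snapshot("side")[100:250,180:380,::-1],(800,600),interpolation=2))
E
```

```text
16.8667 [ 0.16329206 -0.14021915  0.81272544]
```

View pics/side4.png

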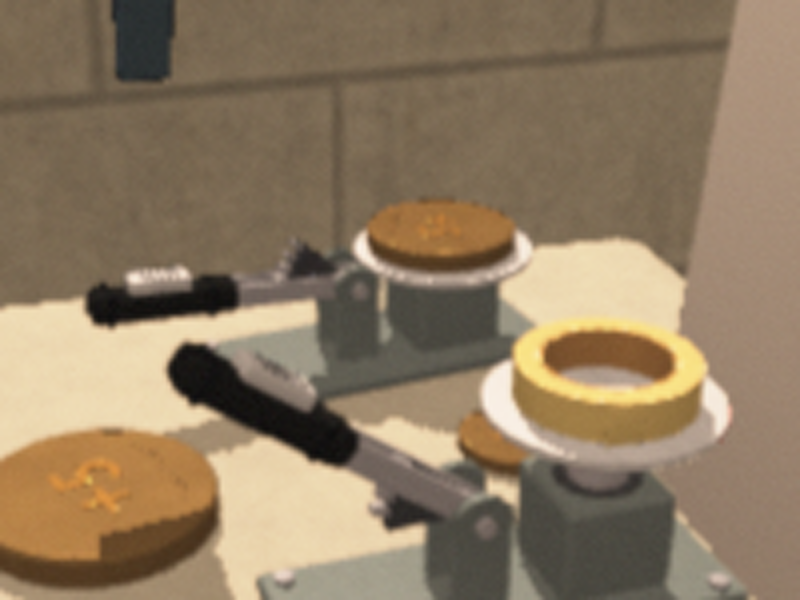

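The button is out again at (158,278), the lever is locked down at (160,300), the medallion lies flat, the spare stand is still raised and the gripper is clear.

```bash
python3 -c "
from rig import arm
print(arm.sign_off())"
```

```text
the job is handed in; nothing more can be done
None
```

I lowered the medallion stand to its stop and let it lock there: the medallion is flat on the lowered platform, the tape stand is still raised, and I handed the job in at about 17 s (no verdict was returned).

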